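Put the glue gun away and close up the chest

ROBOT

A 6-joint arm with a two-finger parallel gripper is mounted at the origin on the work surface. World frame = base frame: x ahead of the robot, y to its left, z up, the work surface at z = 0. Lengths are in m, angles in rad, forces in N, time in s.
With the tool pointing down it reaches from about 0.35 to 0.775 m from the base axis. Payload 7.3 kg.
Tool frame: the origin (TCP) lies on the centre line of the jaws, within the pads' length; the fingertips stand tip_extent ahead of it and the grasp point (between the pads) lies 5 mm behind it (tip_extent is the distance from the TCP to the fingertips, in m); z points along the fingers, y is the line along which they close (so a half turn about z gives the same grasp; the last joint's range is limited). The gripper opens to 92 mm and grips with 3 to 60 N. Pads are 19 mm wide; open, the fingers measure 130 mm over their backs; the gripper's body (75 mm by 190 mm) begins 47 mm behind the grasp point.
Start: joints at [1.042, 0.342, 1.524, -0, 1.275, -0.146], TCP at [0.196, 0.487, 0.241] pointing down, gripper open.
Joint ranges: [-2.53, 2.53], [-0.77, 2.02], [0.04, 2.7], [-1, 4.14], [0.28, 2.66], [-3.11, 3.11]. Speed limits (rad/s): [2.57, 2.57, 3.14, 3.14, 3.14, 3.14].

INTERFACE

Orientations are given as [roll, pitch, yaw] about the fixed x, y, z axes, in that order (R = Rz(yaw) Ry(pitch) Rx(roll)).
In Python, from workcell import * gives the robot as it stands. The module is installed in compiled form; this text tells all that it offers.
- The arm moves only by the tool step_arm, never from a script. Its argument "targets" is a list of rows, each a list of 3 entries, a list of its own where there are three numbers: the closure, from -1 (fully open) to 1 (shut), then the shift along the tool's x, y, z in m, then the turn, a rotation vector about the tool's x, y, z in degrees. A call has 1 to 8 rows; each row is the pose to reach, as a shift and turn from the pose commanded when the call began, along the tool's axes at that moment; what a row does not reach only later rows make up. A row lasts 1/10 s, in which the tool goes at most 50 mm and 8.59 degrees, less where a joint would pass 70% of its speed; a pose out of reach is approached as far as the arm can. A call with a gripper value outside its range is refused whole. The fingers move at their own pace and stop on an object; "grip_force" is the grip in N (left out, the last holds). Time passes only in rows, so rows that repeat a pose let the fingers close. It gives the time, the measured TCP pose, the force, the opening and the grip force at its end, in the units of the state.
- sense(): the state, without advancing time (a new reading comes with each control period).
- camera(name): name is "scene" or "top"; returns a dict with "frame" (384x512x3 uint8, red, green, blue), "depth" (384x512 float32, m along the optical axis (not along the pixel's ray), 0 where there is no reading), "fx", "fy", "cx", "cy" (pixels), "xyz" and "rotation" of the camera in the world. Camera axes: x right, y up, looking along -z (the intrinsics and any distortion apply to the point x, -y, -z); pixel columns grow to the right and rows downward; lengths in m; the calibration is good to about 2 mm. A picture is of the moment at which its call begins.
- hand_in(): hands the job in; it is judged then, once.
Trained networks look in the newest picture that a camera, given by its name, has taken for a name from the list of things; names that differ only in an ending like _2 or _b are one class to them, and where a whole thing is asked for, a point or a joint stands for the part that bears it (a point fixed in the world has none). Each returns a list of dicts, best first, with "p" (0 to 1); they miss things now and then, are a little off and sometimes report something else, mostly with a low value. They report only what shows in the picture. A call takes as long as a camera call. They do not tell look-alikes from the thing itself.
- boxes_of(camera, label): "point" ([x, y, z] in m, in the coordinates of the camera as it stood for that picture, good to about 4 mm: the middle of the surface that is visible of it).
- masks_of(camera, label): "pixels" (384x512 bool, what is visible of it).
- landmark_of(camera, label): "point" ([x, y, z] in m, in the coordinates of the camera as it stood for that picture, good to about 4 mm: a listed point, or the origin of a listed thing).
The state is a dict: "t": time; "joints": joint angles; "joint_vel": joint speeds; "tau": joint torques, N m; "tool_pos": TCP position; "orientation": TCP orientation; "wrist_force": force on the tool from outside, world axes, zero at the start; "wrist_torque": the same for the moment, N m; "width": finger opening in m; "grip_force": force on a finger pad.
Only numpy, scipy, OpenCV 4.12 (cv2) and the standard library are available. Lean on these libraries where they do the work, as an engineer would, in place of code of your own. Each camera call takes 0.05 s, during which the arm holds its last target. There are 200 camera calls.

TASK

Put the glue gun away: lay it flat in the tray of the open drawer, set the lid squarely down into the tray over it, push the drawer fully home, and only then swing the steel hasp down flat so that its nose bars the drawer. Leave everything else on the table where it is.

Things in the scene. Friction and masses are not known exactly. Their poses are not given: they have to be found in the camera images.
- chest: white desktop chest, fixed to the table, 220 deep (x) x 234 wide (y) x 120 high; origin under its centre; its front face is 110 towards its own -x, and the drawer opens that way (to the robot's right, roughly world -y). One drawer; a steel hasp on top.
- drawer (a joint): how far the drawer is open, m: 0 fully home (its front flush with the chest), about 0.19 to 0.21 at the start; it slides stiffly along the chest's x and stays where it is left.
- tray (a point): centre of the inner floor of the drawer's tray, 18 above the table, axes as the chest's; moves with the drawer. Inside 152 (x) x 182 (y), plywood walls 10 thick whose rims stand 47 above this floor.
- front_top (a point): middle of the top outer edge of the drawer's front panel, 98 above the table, axes as the chest's. The panel is 12 thick, 206 wide, 86 high and stands 33 above the tray's rim; the chest's top board above it reaches 120 high.
- latch (a joint): angle of the hasp, rad: 0 lying flat along the chest's top with its bent-down nose in front of the drawer's front; about 1.5 to 1.85 (standing up) at the start; stiff, it stays where it is left.
- latch_hinge (a point): hinge axis of the hasp, on the chest's middle line, 130 behind its front face and 128 above the table; the axis runs along the chest's y.
- latch_pad (a point): point on the upper face of the hasp's arm, 105 from the hinge: push here. The arm is a steel strip 30 wide, 8 thick, 140 long from the hinge, then the nose, 58 long, bent at right angles. Frame: x runs along the arm from tip to hinge, z is normal to the upper face.
- glue_gun: cordless black glue gun lying on its side, 140 long (x, nozzle to +x) x 90 (y, handle to -y) x 32 thick; origin at the underside in the middle of that outline. The barrel, 32 wide and 32 high, runs along x at y = +29, from x = -70 to +43; handle at x = -62 to -30, trigger at x = -30 to -17.
- gun_mid (a point): middle of the glue gun's outline at half its thickness (16 above its underside), axes as the gun's.
- gun_grip (a point): good grasp point: on the barrel's axis, (+10, +29, +16) from the gun's origin; take the 32 wide barrel across, along the gun's y.
- lid: loose white lid lying right way up, plate 164 (x) x 194 (y) x 6; under it a plug 144 x 174 x 5 that drops into the tray with 4 to spare all round; on top a wooden bar handle 18 wide (x), 100 long (y), 20 high. Origin under the plug's centre: plate top 11, handle top 31 above it. Fits either way round. Seated, its origin is 42 above the tray's floor.
- brush_pot: bystander: white pot with brushes, 56 across, 100 high, on the chest's top at the back.
- bowl: bystander: blue ceramic bowl, 110 across, 50 high; origin under its centre.
- cone: bystander: pale plaster cone, 84 across, 105 high; origin under its centre.
- jar: bystander: white screw-top jar, 64 across, 90 high; origin under its centre.
There are look-alikes about, which are no part of the job. Several things have the shape of the glue_gun; the one meant has the colours described above.

How it is judged:
On the way, in this order (a step that is already met when the one before it is completed fails the run):
1. the glue gun lies flat in the tray, let go (x of gun_mid in the frame of tray between -0.06 and 0.06 m and y of gun_mid in the frame of tray between -0.075 and 0.075 m and z of gun_mid in the frame of tray between 0.005 and 0.026 m and angle between the z axis of glue_gun and the z axis of tray, either way round below 0.2 rad and contact force between the fingers and glue_gun below 0.2 N and value of joint drawer above 0.1 m), for 0.2 s.
2. the lid is seated level on the tray over the gun, let go (x of gun_mid in the frame of tray between -0.06 and 0.06 m and y of gun_mid in the frame of tray between -0.075 and 0.075 m and z of gun_mid in the frame of tray between 0.005 and 0.026 m and angle between the z axis of glue_gun and the z axis of tray, either way round below 0.2 rad and x of lid in the frame of tray between -0.008 and 0.008 m and y of lid in the frame of tray between -0.008 and 0.008 m and z of lid in the frame of tray between 0.037 and 0.046 m and angle between the z axis of lid and the z axis of tray, either way round below 0.04 rad and angle between the x axis of lid and the x axis of tray, either way round below 0.08 rad and contact force between the fingers and lid below 0.2 N), for 0.2 s.
3. the drawer is fully home, gun and lid in it (x of gun_mid in the frame of tray between -0.06 and 0.06 m and y of gun_mid in the frame of tray between -0.075 and 0.075 m and z of gun_mid in the frame of tray between 0.005 and 0.026 m and angle between the z axis of glue_gun and the z axis of tray, either way round below 0.2 rad and x of lid in the frame of tray between -0.008 and 0.008 m and y of lid in the frame of tray between -0.008 and 0.008 m and z of lid in the frame of tray between 0.037 and 0.046 m and angle between the z axis of lid and the z axis of tray, either way round below 0.04 rad and angle between the x axis of lid and the x axis of tray, either way round below 0.08 rad and value of joint drawer below 0.005 m), for 0.2 s.
4. the hasp is down flat in front of the closed drawer (value of joint drawer below 0.005 m and value of joint latch below 0.08 rad), for 0.2 s.
At the end, for the whole second after the job is handed in: The gun lies flat in the tray; the lid is seated over it (within 8 mm of the tray's middle both ways, level, its origin 37 to 46 mm above the tray's floor); the drawer is home within 5 mm; the hasp is down within 0.08 rad; gun and lid at rest (all of step 4 and x of gun_mid in the frame of tray between -0.06 and 0.06 m and y of gun_mid in the frame of tray between -0.075 and 0.075 m and z of gun_mid in the frame of tray between 0.005 and 0.026 m and angle between the z axis of glue_gun and the z axis of tray, either way round below 0.2 rad and x of lid in the frame of tray between -0.008 and 0.008 m and y of lid in the frame of tray between -0.008 and 0.008 m and z of lid in the frame of tray between 0.037 and 0.046 m and angle between the z axis of lid and the z axis of tray, either way round below 0.04 rad and angle between the x axis of lid and the x axis of tray, either way round below 0.08 rad and linear speed of each of glue_gun, lid below 0.02 m/s); the robot touches nothing.
It fails at once if the hasp is brought down while the drawer is still open (value of joint latch below 0.25 rad and value of joint drawer above 0.015 m).
It fails at once if a bystander is moved more than 30 mm or knocked over (distance of any of bowl, cone, jar, brush_pot from where it was at the start of the episode above 0.03 m or angle between any of bowl, cone, jar, brush_pot's own z axis and vertical above 0.6 rad).
It also fails if it takes over 69 s, if anything falls off the work surface, if the arm or the gripper's body presses on something with over 40 N, if the wrist force passes 120 N, or if a joint passes its speed limit or range.

## Working session

There is one attempt and no reset: what is moved stays moved. The work goes in short steps, Python scripts to look and compute and a tool call to move; the robot and the scene stay as the last step left them, time stands still between calls to the robot, and variables do not carry over. Pictures are saved under pics/ and viewed, at most 10 in all, crops included, and the job is handed in when it is done.

Besides the shell and the picture viewer there is one more tool, called after "Request:" as name(argument=value, ...), one argument or row to a line, values as JSON. step_arm: Moves the arm, as the interface text tells. Its arguments: {"type":"object","properties":{"targets":{"type":"array"},"grip_force":{"type":"number"}},"required":["targets"]}

```bash
mkdir -p pics; cat > h.py <<'E'
from workcell import *
import numpy as np, cv2
from scipy.spatial.transform import Rotation as R
def RM(c):
    r=np.array(c["rotation"],float)
    return r if r.shape==(3,3) else (R.from_euler('xyz',r).as_matrix() if r.size==3 else R.from_quat(r).as_matrix())
def w(c,p): return np.array(c["xyz"])+RM(c)@np.array(p)
def cloud(c):
    v,u=np.mgrid[0:384,0:512]; d=c["depth"]
    P=np.stack([(u-c["cx"])/c["fx"]*d,-(v-c["cy"])/c["fy"]*d,-d],-1)
    return P@RM(c).T+np.array(c["xyz"])
E
python3 - <<'E'
from h import *
s=sense(); print({k:np.round(v,3).tolist() for k,v in s.items()})
for n in ("scene","top"):
    c=camera(n); cv2.imwrite(f"pics/{n}0.png",c["frame"][...,::-1]); print(n,c["xyz"],c["rotation"],c["fx"],c["cx"],c["cy"],[k for k in c])
    for l in ["chest","tray","front_top","latch_hinge","latch_pad","glue_gun","gun_mid","gun_grip","lid","brush_pot","bowl","cone","jar"]:
        print(l,[(round(o["p"],2),np.round(w(c,o["point"]),3).tolist()) for o in landmark_of(n,l)])
E
```

```text
{'t': 0.0, 'joints': [1.042, 0.343, 1.525, -0.0, 1.275, -0.146], 'joint_vel': [-0.001, 0.001, -0.0, -0.0, -0.001, -0.0], 'tau': [0.001, -43.126, -24.423, 0.072, 0.056, -0.0], 'tool_pos': [0.196, 0.487, 0.24], 'orientation': [-3.14, -0.0, 2.759], 'wrist_force': [-0.097, -0.077, 0.106], 'wrist_torque': [0.001, 0.004, -0.034], 'grip_force': 0.0, 'width': 0.092}
scene [ 1.23069346 -0.17140529  0.85456409] [ 0.77129698 -0.01843013  1.28781618] 382.9203140177027 258.6324125282378 194.31186221234856 ['frame', 'depth', 'fx', 'fy', 'cx', 'cy', 'xyz', 'rotation']
chest [(0.82, [0.496, 0.384, 0.003])]
tray [(0.66, [0.484, 0.173, 0.02]), (0.31, [0.525, -0.368, 0.015])]
front_top [(0.82, [0.473, 0.079, 0.097])]
latch_hinge [(0.72, [0.493, 0.412, 0.125])]
latch_pad [(0.69, [0.501, 0.429, 0.229])]
glue_gun [(0.93, [0.307, -0.405, -0.0]), (0.68, [0.503, -0.389, -0.0])]
gun_mid [(0.59, [0.308, -0.406, 0.018]), (0.55, [0.501, -0.392, 0.015])]
gun_grip [(0.95, [0.522, -0.368, 0.014]), (0.6, [0.279, -0.398, 0.019]), (0.27, [0.503, 0.429, 0.232])]
lid [(0.65, [0.496, -0.142, 0.001])]
brush_pot [(0.93, [0
[... 489 characters left out ...]
12])]
front_top [(0.76, [0.475, 0.077, 0.102])]
latch_hinge [(0.56, [0.497, 0.405, 0.127])]
latch_pad [(0.68, [0.498, 0.436, 0.233])]
glue_gun [(0.94, [0.501, -0.387, 0.001]), (0.78, [0.305, -0.398, 0.002]), (0.18, [0.744, -0.308, 0.005])]
gun_mid [(0.59, [0.501, -0.385, 0.016]), (0.55, [0.308, -0.405, 0.018]), (0.19, [0.523, -0.363, 0.018])]
gun_grip [(0.84, [0.524, -0.361, 0.015]), (0.72, [0.273, -0.392, 0.014]), (0.55, [0.501, 0.434, 0.232])]
lid [(0.89, [0.5, -0.142, 0.002]), (0.49, [0.501, -0.387, 0.001])]
brush_pot [(0.77, [0.588, 0.452, 0.121])]
bowl [(0.67, [0.772, -0.057, 0.004])]
cone [(0.71, [0.77, -0.169, 0.002]), (0.33, [0.482, 0.173, 0.02])]
jar [(0.63, [0.742, -0.308, 0.006])]
```

View pics/top0.png

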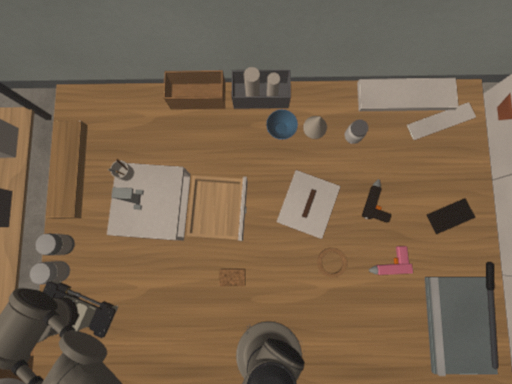

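View pics/scene0.png

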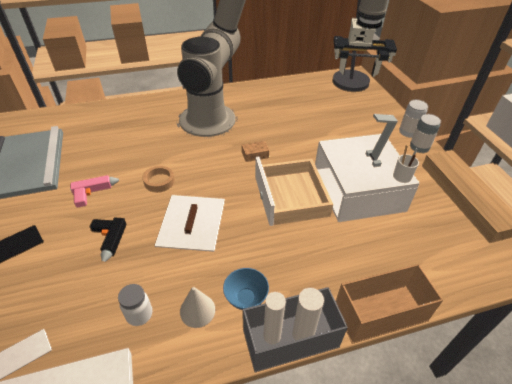

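The views show the black gun at about (374,200) in the top picture, nozzle up, handle right. The pink one at (395,265) is a decoy. The lid is at (309,205), rotated, the drawer tray is at (217,208), and the hasp stands up at (128,195). Next I'll refine the yaws.

```bash
python3 - <<'E'
from h import *
for n in ("top","scene"):
    c=camera(n); P=cloud(c)
    Z=P[...,2]; F=c["frame"].astype(int)
    def rect(m,lab):
        q=P[m][:,:2]; r=cv2.minAreaRect((q*1000).astype(np.float32)); b=cv2.boxPoints(r); e=b[1]-b[0]
        print(n,lab,len(q),"c",np.round(r[0],1),"sz",np.round(r[1],1),"yaw(mod90)",round(np.degrees(np.arctan2(e[1],e[0]))%90,2),"zmed",np.round(np.median(P[m][:,2]),4))
    def near(x,y,r): return np.hypot(P[...,0]-x,P[...,1]-y)<r
    dark=F.max(-1)<70
    g=near(.5,-.387,.1)&(Z>.008)&(Z<.05); rect(g,"gun all")
    t=near(.5,-.387,.1)&(Z>.027)&(Z<.04); rect(t,"gun top")
    q=P[t][:,:2]; 
    l=near(.5,-.142,.15)&(Z>.0055)&(Z<.016); rect(l,"lid plate")
    h=near(.5,-.142,.1)&(Z>.025)&(Z<.04); rect(h,"lid handle")
    ch=(abs(Z-.12)<.006)&(P[...,1]>.25)&(P[...,1]<.52)&(P[...,0]<.65)&(P[...,0]>.3); rect(ch,"chest top")
    fr=near(.475,.09,.16)&(abs(Z-.098)<.004)&(P[...,1]<.15); rect(fr,"front")
    ri=near(.485,.173,.16)&(abs(Z-.065)<.004)&(P[...,1]>.095); rect(ri,"rim")
    ti=near(.485,.173,.16)&(abs(Z-.018)<.004); rect(ti,"floor")
    la=near(.5,.42,.08)&(Z>.14); rect(la,"hasp"); print(np.round(np.percentile(P[la],[1,50,99],axis=0),3).tolist())
    m=masks_of(n,"glue_gun"); print([(round(o["p"],2),np.round(np.median(P[o["pixels"]],axis=0),3)) for o in m])
    # gun top occupancy map
    if n=="top":
        for y0 in np.arange(-.33,-.46,-.008): pass
        ys,xs=np.where(g); cv2.imwrite("pics/gun.png",cv2.resize(c["frame"][ys.min()-8:ys.max()+8,xs.min()-8:xs.max()+8,::-1],None,fx=8,fy=8,interpolation=cv2.INTER_NEAREST))
E
```

```text
top gun all 603 c [ 491.3 -380.3] sz [125.4 132.1] yaw(mod90) 46.93 zmed 0.0301
top gun top 441 c [ 503.2 -380.1] sz [ 90.4 125.7] yaw(mod90) 77.07 zmed 0.0313
top lid plate 2494 c [ 496.9 -139.6] sz [280.8 288.6] yaw(mod90) 10.48 zmed 0.0113
top lid handle 149 c [ 499.5 -142.5] sz [18.1 98.3] yaw(mod90) 69.1 zmed 0.031
top chest top 4284 c [499.4 388. ] sz [221.3 234.3] yaw(mod90) 85.58 zmed 0.1209
top front 222 c [475.9  81.3] sz [ 12.2 203.8] yaw(mod90) 85.73 zmed 0.0985
top rim 484 c [491.2 192.3] sz [230.6 190.3] yaw(mod90) 0.03 zmed 0.0656
top floor 2029 c [480.  186.9] sz [223.  214.1] yaw(mod90) 85.62 zmed 0.0187
top hasp 398 c [523.  423.9] sz [114.4  61.1] yaw(mod90) 37.86 zmed 0.2671
[[0.486, 0.377, 0.142], [0.503, 0.414, 0.267], [0.578, 0.459, 0.279]]
[(0.91, array([ 0.287, -0.43 ,  0.03 ])), (0.7, array([ 0.484, -0.363,  0.03 ]))]
scene gun all 868 c [ 503.7 -387.4] sz [ 90.2 138. ] yaw(mod90) 70.51 zmed 0.0286
scene gun top 538 c [ 497.5 -385.2] sz [ 87.8 124.8] yaw(mod90) 70.5 zmed 0.0303
scene lid plate 2801 c [ 497.6 -144.6] sz [164.8 197.3] yaw(mod90) 69.06 zmed 0.0101
scene lid handle 176 c [ 498.8 -144.8] sz [ 18.9 101.9] yaw(mod90) 69.22 zmed 0.0297
scene chest top 3358 c [497.3 385.3] sz [221.3 240. ] yaw(mod90) 86.09 zmed 0.1188
scene front 209 c [474.7  78.9] sz [ 12.8 206.1] yaw(mod90) 85.57 zmed 0.097
scene rim 498 c [485.5 188.7] sz [192.9 227. ] yaw(mod90) 85.15 zmed 0.0637
scene floor 1610 c [486.  179.5] sz [216.5 224.1] yaw(mod90) 85.19 zmed 0.0171
scene hasp 587 c [526.5 417.3] sz [113.  64.] yaw(mod90) 24.64 zmed 0.2138
[[0.485, 0.375, 0.142], [0.509, 0.417, 0.214], [0.576, 0.465, 0.275]]
[(0.9, array([ 0.292, -0.431,  0.027])), (0.67, array([ 0.49 , -0.366,  0.028]))]
```

View pics/gun.png

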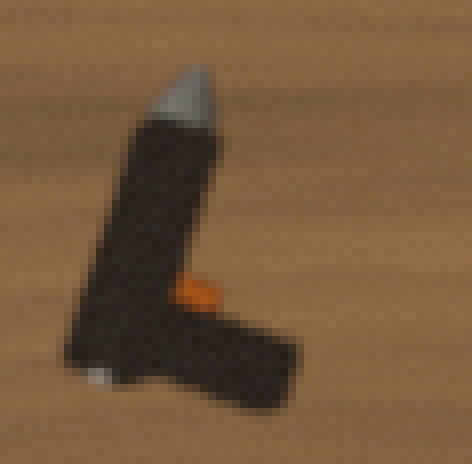

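```bash
cat >> h.py <<'E'
def go(x,y,z,yaw,s=None):
    """tool-frame shift and z-turn from the present pose to a tool-down world pose"""
    s=s or sense(); r=R.from_euler('xyz',s["orientation"]); t=R.from_euler('xyz',[np.pi,0,np.radians(yaw)])
    print("t",round(s["t"],2),"shift",np.round(r.inv().apply(np.array([x,y,z])-s["tool_pos"]),4).tolist(),"turn",np.round(np.degrees((r.inv()*t).as_rotvec()),1).tolist())
def st():
    s=sense(); print({k:np.round(s[k],4).tolist() for k in("t","joints","tool_pos","orientation","wrist_force","width","grip_force")}); return s
E
python3 - <<'E'
from h import *
go(.45,.05,.24,90); go(.522,-.364,.13,-19.5)
E
```

```text
t 1.6 shift [-0.3988, -0.3106, 0.0007] turn [0.0, -0.0, 68.1]
t 1.6 shift [-0.6202, -0.6677, 0.1107] turn [0.0, -0.0, 177.6]
```

Request:
step_arm(
  targets=[
    [-1, [-0.4, -0.31, 0], [0, 0, 68]],
    [-1, [-0.4, -0.31, 0], [0, 0, 68]],
    [-1, [-0.4, -0.31, 0], [0, 0, 68]],
    [-1, [-0.4, -0.31, 0], [0, 0, 68]],
    [-1, [-0.4, -0.31, 0], [0, 0, 68]],
    [-1, [-0.4, -0.31, 0], [0, 0, 68]],
    [-1, [-0.4, -0.31, 0], [0, 0, 68]],
    [-1, [-0.4, -0.31, 0], [0, 0, 68]],
  ],
)

```text
t: 2.4
tool_pos: [0.3986, 0.1397, 0.2411]
orientation: [3.141, -0.0, 1.566]
wrist_force: [0.9, 0.5, 0.1]
width: 0.0921
grip_force: 0.0
```

```bash
python3 -c "
from h import *
st(); go(.522,-.364,.11,-19.5)"
```

```text
{'t': 2.4, 'joints': [0.1552, 0.152, 1.7814, 0.0002, 1.2071, 0.16], 'tool_pos': [0.3986, 0.1397, 0.2411], 'orientation': [3.1406, -0.0004, 1.5659], 'wrist_force': [0.9204, 0.4844, 0.1211], 'width': 0.0921, 'grip_force': 0.0}
t 2.4 shift [-0.5032, 0.1258, 0.131] turn [0.0, -0.1, 109.2]
```

Request:
step_arm(
  targets=[
    [-1, [-0.5, 0.126, 0.05], [0, 0, 109]],
    [-1, [-0.5, 0.126, 0.05], [0, 0, 109]],
    [-1, [-0.5, 0.126, 0.05], [0, 0, 109]],
    [-1, [-0.5, 0.126, 0.05], [0, 0, 109]],
    [-1, [-0.5, 0.126, 0.05], [0, 0, 109]],
    [-1, [-0.5, 0.126, 0.05], [0, 0, 109]],
    [-1, [-0.5, 0.126, 0.05], [0, 0, 109]],
    [-1, [-0.5, 0.126, 0.05], [0, 0, 109]],
  ],
)

```text
t: 3.2
tool_pos: [0.4958, -0.2465, 0.202]
orientation: [3.141, -0.0, 0.365]
wrist_force: [1.6, -0.6, 0.6]
width: 0.0918
grip_force: 0.0
```

```bash
python3 -c "
from h import *
st(); go(.522,-.364,.09,-19.5)"
```

```text
{'t': 3.2, 'joints': [-0.6, 0.4268, 1.5051, 0.0003, 1.2093, 0.6053], 'tool_pos': [0.4958, -0.2465, 0.202], 'orientation': [3.1415, -0.0004, 0.3654], 'wrist_force': [1.6159, -0.6276, 0.5921], 'width': 0.0918, 'grip_force': 0.0}
t 3.2 shift [-0.0175, 0.1191, 0.112] turn [-0.0, -0.0, 40.4]
```

Request:
step_arm(
  targets=[
    [-1, [-0.018, 0.115, 0.11], [0, 0, 38]],
    [-1, [-0.018, 0.115, 0.11], [0, 0, 38]],
    [-1, [-0.018, 0.115, 0.11], [0, 0, 38]],
    [-1, [-0.018, 0.115, 0.11], [0, 0, 38]],
    [-1, [-0.018, 0.115, 0.11], [0, 0, 38]],
    [-1, [-0.018, 0.115, 0.11], [0, 0, 38]],
    [-1, [-0.018, 0.115, 0.11], [0, 0, 38]],
  ],
)

```text
t: 3.9
tool_pos: [0.5207, -0.3579, 0.0922]
orientation: [-3.142, -0.0, -0.289]
wrist_force: [-0.1, -0.0, 0.4]
width: 0.0915
grip_force: 0.0
```

```bash
python3 -c "
from h import *
st(); go(.522,-.364,.018,-19.5)"
```

```text
{'t': 3.9, 'joints': [-0.7235, 0.6738, 1.3949, 0.0001, 1.0727, 1.1365], 'tool_pos': [0.5207, -0.3579, 0.0922], 'orientation': [-3.1416, -0.0002, -0.2892], 'wrist_force': [-0.1094, -0.0107, 0.3887], 'width': 0.0915, 'grip_force': 0.0}
t 3.9 shift [0.0029, 0.0055, 0.0742] turn [-0.0, -0.0, 2.9]
```

Request:
step_arm(
  targets=[
    [-1, [0.003, 0.0055, 0.04], [0, 0, 2.9]],
    [-1, [0.003, 0.0055, 0.06], [0, 0, 2.9]],
    [-1, [0.003, 0.0055, 0.068], [0, 0, 2.9]],
    [-1, [0.003, 0.0055, 0.071], [0, 0, 2.9]],
    [-1, [0.003, 0.0055, 0.071], [0, 0, 2.9]],
  ],
)

```text
t: 4.4
tool_pos: [0.5225, -0.3642, 0.022]
orientation: [3.141, -0.001, -0.341]
wrist_force: [0.7, 0.5, 0.9]
width: 0.0916
grip_force: 0.0
```

```bash
python3 -c "
from h import *
st(); go(.522,-.364,.018,-19.5)
c=camera('top');cv2.imwrite('pics/t1.png',cv2.resize(c['frame'][120:300,280:480,::-1],None,fx=3,fy=3))"
```

```text
{'t': 4.4, 'joints': [-0.7291, 0.7689, 1.4298, 0.0002, 0.9415, 1.1825], 'tool_pos': [0.5225, -0.3642, 0.022], 'orientation': [3.1412, -0.0013, -0.3409], 'wrist_force': [0.6519, 0.4778, 0.8643], 'width': 0.0916, 'grip_force': 0.0}
t 4.4 shift [-0.0005, -0.0, 0.004] turn [0.0, -0.1, -0.0]
```

View pics/t1.png

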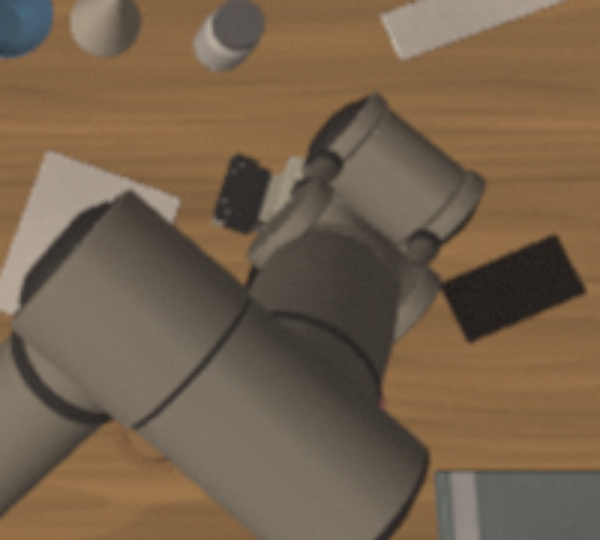

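The arm hides the gun, but there's no contact force. I'll lower 3 mm and close.

Request:
step_arm(
  targets=[
    [-1, [0, 0, 0.003], [0, 0, 0]],
    [0.3, [0, 0, 0.003], [0, 0, 0]],
    [1, [0, 0, 0.003], [0, 0, 0]],
    [1, [0, 0, 0.003], [0, 0, 0]],
    [1, [0, 0, 0.003], [0, 0, 0]],
    [1, [0, 0, 0.003], [0, 0, 0]],
    [1, [0, 0, 0.003], [0, 0, 0]],
  ],
  grip_force=25,
)

```text
t: 5.15
tool_pos: [0.5219, -0.3641, 0.0181]
orientation: [-3.141, -0.0, -0.342]
wrist_force: [-0.9, 0.4, -0.0]
width: 0.0484
grip_force: 0.0
```

Request:
step_arm(
  targets=[
    [1, [0, 0, -0.03], [0, 0, 0]],
    [1, [0, 0, -0.08], [0, 0, 0]],
    [1, [0, 0, -0.13], [0, 0, 0]],
    [1, [0, 0, -0.15], [0, 0, 0]],
    [1, [0, 0, -0.15], [0, 0, 0]],
  ],
)

```text
t: 5.65
tool_pos: [0.5234, -0.3654, 0.1726]
orientation: [3.139, -0.008, -0.342]
wrist_force: [0.8, 0.1, -0.8]
width: 0.0085
grip_force: 0.0
```

```bash
cat >> h.py <<'E'
CY=np.radians(85.65); U=np.array([np.cos(CY),np.sin(CY)]); V=np.array([-U[1],U[0]])  # chest x, y axes
def tw(T,x,y): return np.array(T)+x*U+y*V
E
python3 - <<'E'
from h import *
st()
T=[]
for n in("scene","top"):
    c=camera(n);P=cloud(c);Z=P[...,2]
    d=P[...,:2]-[.483,.173]; a=d@U; b=d@V
    for lab,m in (("frontpanel",(abs(Z-.098)<.005)&(abs(b)<.12)&(a<-.07)&(a>-.12)),("rim+y",(abs(Z-.065)<.005)&(b>.075)&(b<.12)&(abs(a)<.06)),("rim-y",(abs(Z-.065)<.005)&(b<-.075)&(b>-.12)&(abs(a)<.06)),("rimback",(abs(Z-.065)<.005)&(abs(b)<.07)&(a>.06)&(a<.1)),("floor",(abs(Z-.018)<.004)&(abs(b)<.08)&(abs(a)<.07))):
        print(n,lab,m.sum(),"a",np.round(np.percentile(a[m],[2,50,98])*1e3,1),"b",np.round(np.percentile(b[m],[2,50,98])*1e3,1),"z",np.round(np.median(Z[m]),4))
    for l in("gun_mid","gun_grip","tray"): print(l,[(round(o["p"],2),np.round(w(c,o["point"]),3).tolist()) for o in landmark_of(n,l)])
E
```

```text
{'t': 5.65, 'joints': [-0.7294, 0.5999, 1.2924, 0.0002, 1.2411, 1.1831], 'tool_pos': [0.5234, -0.3654, 0.1726], 'orientation': [3.1387, -0.0076, -0.3418], 'wrist_force': [0.7645, 0.0965, -0.8056], 'width': 0.0085, 'grip_force': 0.0}
scene frontpanel 216 a [-100.1  -94.9  -88.5] b [-99.4 -11.8  98.3] z 0.0968
scene rim+y 111 a [-56.    0.3  57. ] b [ 90.3  96.6 103.7] z 0.0634
scene rim-y 147 a [-56.7  -0.7  56.6] b [-100.2  -94.9  -88.5] z 0.0637
scene rimback 126 a [73.4 78.1 83.7] b [-66.9  -4.   65.6] z 0.0636
scene floor 1250 a [-63.    1.5  66.8] b [-46.1  12.3  77.2] z 0.017
gun_mid [(0.68, [0.5, -0.388, 0.016])]
gun_grip [(0.72, [0.583, 0.455, 0.12])]
tray [(0.56, [0.485, 0.177, 0.017])]
top frontpanel 233 a [-97.7 -92.1 -86.2] b [-98.4   2.7  98.8] z 0.0983
top rim+y 108 a [-53.9   2.1  56.8] b [ 91.3  96.1 101. ] z 0.0654
top rim-y 111 a [-57.4  -1.6  55.9] b [-100.6  -95.   -90. ] z 0.0656
top rimback 130 a [75.9 80.6 86.2] b [-67.1  -3.   66.2] z 0.066
top floor 1637 a [-67.3  -2.1  66.9] b [-76.5   0.6  76.7] z 0.0187
gun_mid [(0.61, [0.505, -0.385, 0.016]), (0.24, [0.742, -0.309, 0.001])]
gun_grip [(0.8, [0.524, -0.361, 0.018])]
tray [(0.83, [0.484, 0.175, 0.019])]
```

The fingers close at about 75 mm/s and I lifted too early, but the gun still lies where it was. I'll reopen, descend and close for longer.

Request:
step_arm(
  targets=[
    [-0.6, [0, 0, 0], [0, 0, 0]],
    [-0.6, [0, 0, 0], [0, 0, 0]],
    [-0.6, [0, 0, 0.02], [0, 0, 0]],
    [-0.6, [0, 0, 0.05], [0, 0, 0]],
    [-0.6, [0, 0, 0.07], [0, 0, 0]],
    [-0.6, [0, 0, 0.09], [0, 0, 0]],
    [-0.6, [0, 0, 0.1], [0, 0, 0]],
    [-0.6, [0, 0, 0.1], [0, 0, 0]],
  ],
)

```text
t: 6.85
tool_pos: [0.5213, -0.3636, 0.0666]
orientation: [-3.14, 0.003, -0.342]
wrist_force: [-0.8, 0.1, 0.4]
width: 0.0596
grip_force: 0.0
```

Request:
step_arm(
  targets=[
    [-0.6, [0, 0, 0.02], [0, 0, 0]],
    [-0.6, [0, 0, 0.04], [0, 0, 0]],
    [-0.6, [0, 0, 0.05], [0, 0, 0]],
    [-0.6, [0, 0, 0.05], [0, 0, 0]],
    [1, [0, 0, 0.05], [0, 0, 0]],
    [1, [0, 0, 0.05], [0, 0, 0]],
    [1, [0, 0, 0.05], [0, 0, 0]],
    [1, [0, 0, 0.05], [0, 0, 0]],
  ],
)

```text
t: 7.65
tool_pos: [0.5222, -0.3643, 0.0188]
orientation: [3.141, -0.001, -0.342]
wrist_force: [-0.3, 0.1, 0.2]
width: 0.0459
grip_force: 0.0
```

Request:
step_arm(
  targets=[
    [1, [0, 0, 0], [0, 0, 0]],
    [1, [0, 0, 0], [0, 0, 0]],
    [1, [0, 0, 0], [0, 0, 0]],
  ],
)

```text
t: 7.95
tool_pos: [0.5221, -0.364, 0.0183]
orientation: [-3.141, -0.0, -0.342]
wrist_force: [-0.1, 0.6, 2.2]
width: 0.0322
grip_force: 24.9
```

```bash
python3 -c "
from h import *
T=[.4822,.1714]; g=tw(T,.0114,.033); print(g)
go(.515,-.2,.2,-19.5+50); go(g[0],g[1],.2,115.65)"
```

```text
[0.45015974 0.18527017]
t 7.95 shift [-0.0616, -0.1522, -0.1817] turn [-0.0, -0.0, -50.1]
t 7.95 shift [-0.2518, -0.4934, -0.1816] turn [0.0, -0.0, -135.2]
```

Request:
step_arm(
  targets=[
    [1, [0, 0, -0.03], [0, 0, 0]],
    [1, [0, 0, -0.08], [0, 0, 0]],
    [1, [0, 0, -0.13], [0, 0, 0]],
    [1, [0, 0, -0.17], [0, 0, 0]],
    [1, [0, 0, -0.18], [0, 0, 0]],
    [1, [0, 0, -0.18], [0, 0, 0]],
  ],
)

```text
t: 8.55
tool_pos: [0.5222, -0.3645, 0.1991]
orientation: [3.141, -0.002, -0.342]
wrist_force: [-0.4, 0.6, -3.0]
width: 0.0315
grip_force: 24.9
```

Request:
step_arm(
  targets=[
    [1, [-0.252, -0.494, 0], [0, 0, -135]],
    [1, [-0.252, -0.494, 0], [0, 0, -135]],
    [1, [-0.252, -0.494, 0], [0, 0, -135]],
    [1, [-0.252, -0.494, 0], [0, 0, -135]],
    [1, [-0.252, -0.494, 0], [0, 0, -135]],
    [1, [-0.252, -0.494, 0], [0, 0, -135]],
    [1, [-0.252, -0.494, 0], [0, 0, -135]],
    [1, [-0.252, -0.494, 0], [0, 0, -135]],
  ],
)

```text
t: 9.35
tool_pos: [0.4679, 0.0345, 0.1954]
orientation: [-3.137, 0.003, 0.864]
wrist_force: [1.2, 0.2, -3.2]
width: 0.0318
grip_force: 24.9
```

```bash
python3 -c "
from h import *
st(); go(.4502,.1853,.2,115.65)"
```

```text
{'t': 9.35, 'joints': [-0.0901, 0.2886, 1.7376, 0.0001, 1.1206, 0.6167], 'tool_pos': [0.4679, 0.0345, 0.1954], 'orientation': [-3.1372, 0.0029, 0.8639], 'wrist_force': [1.2318, 0.1987, -3.1958], 'width': 0.0318, 'grip_force': 24.9184}
t 9.35 shift [0.1032, -0.1115, -0.0045] turn [-0.3, 0.0, -66.2]
```

Request:
step_arm(
  targets=[
    [1, [0.1, -0.105, 0], [0, 0, -64]],
    [1, [0.1, -0.105, 0], [0, 0, -64]],
    [1, [0.1, -0.105, 0], [0, 0, -64]],
    [1, [0.1, -0.105, 0], [0, 0, -64]],
    [1, [0.1, -0.105, 0], [0, 0, -64]],
    [1, [0.1, -0.105, 0], [0, 0, -64]],
    [1, [0.1, -0.105, 0], [0, 0, -64]],
    [1, [0.1, -0.105, 0], [0, 0, -64]],
  ],
)

```text
t: 10.15
tool_pos: [0.4544, 0.1765, 0.195]
orientation: [-3.136, -0.001, 1.98]
wrist_force: [-0.0, -0.5, -3.2]
width: 0.0321
grip_force: 24.9
```

```bash
python3 - <<'E'
from h import *
s=st(); go(.4502,.1853,.1,115.65)
T=np.array([.4822,.1714])
c=camera("scene")
for l in("glue_gun","gun_mid","gun_grip"): print(l,[(round(o["p"],2),np.round(w(c,o["point"]),3).tolist(),) for o in landmark_of("scene",l)])
# predicted gun_mid from hand
y=s["orientation"][2]; print("pred mid",s["tool_pos"][:2]+R.from_euler('z',y).as_matrix()[:2,:2]@[-.01,-.029])
cv2.imwrite("pics/s2.png",c["frame"][60:300,160:460,::-1].repeat(2,0).repeat(2,1))
E
```

```text
{'t': 10.15, 'joints': [0.2132, 0.3213, 1.6906, 0.0, 1.1358, -0.1965], 'tool_pos': [0.4544, 0.1765, 0.195], 'orientation': [-3.1356, -0.0012, 1.9804], 'wrist_force': [-0.0148, -0.5062, -3.1786], 'width': 0.0321, 'grip_force': 24.9225}
t 10.15 shift [0.0096, 0.0002, 0.095] turn [-0.3, -0.1, -2.2]
glue_gun [(0.68, [0.486, 0.174, 0.173])]
gun_mid [(0.78, [0.485, 0.176, 0.19]), (0.68, [0.306, -0.405, 0.017])]
gun_grip [(0.86, [0.278, -0.4, 0.021]), (0.59, [0.457, 0.174, 0.189])]
pred mid [0.48494665 0.17889548]
```

View pics/s2.png

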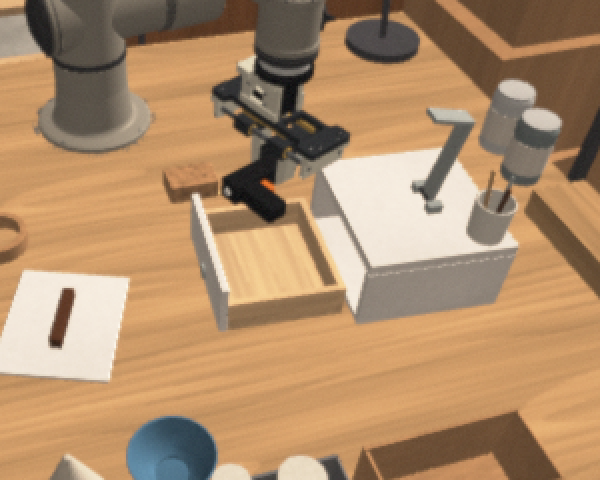

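The gun is held flat under the gripper over the tray, as predicted. Lowering it.

Request:
step_arm(
  targets=[
    [1, [0.0096, 0, 0.04], [0, 0, -2.2]],
    [1, [0.0096, 0, 0.08], [0, 0, -2.2]],
    [1, [0.0096, 0, 0.11], [0, 0, -2.2]],
    [1, [0.0096, 0, 0.11], [0, 0, -2.2]],
  ],
)

```text
t: 10.75
tool_pos: [0.449, 0.1849, 0.0841]
orientation: [-3.132, -0.002, 2.012]
wrist_force: [-0.5, -1.2, -2.6]
width: 0.0319
grip_force: 24.9
```

```bash
python3 -c "
from h import *
st(); go(.4502,.1853,.039,115.65)"
```

```text
{'t': 10.75, 'joints': [0.2325, 0.4692, 1.8256, 0.0001, 0.8566, -0.2087], 'tool_pos': [0.449, 0.1849, 0.0841], 'orientation': [-3.1321, -0.0021, 2.012], 'wrist_force': [-0.513, -1.2175, -2.5678], 'width': 0.0319, 'grip_force': 24.9243}
t 10.75 shift [-0.0002, 0.0017, 0.045] turn [-0.5, -0.1, -0.4]
```

Request:
step_arm(
  targets=[
    [1, [0, 0, 0.02], [0, 0, 0]],
    [1, [0, 0, 0.035], [0, 0, 0]],
    [1, [0, 0, 0.043], [0, 0, 0]],
    [1, [0, 0, 0.044], [0, 0, 0]],
    [1, [0, 0, 0.044], [0, 0, 0]],
  ],
)

```text
t: 11.25
tool_pos: [0.4528, 0.1858, 0.0449]
orientation: [3.14, 0.0, 2.013]
wrist_force: [0.0, 0.3, -2.3]
width: 0.0321
grip_force: 24.9
```

Request:
step_arm(
  targets=[
    [0.0, [0, 0, 0], [0, 0, 0]],
    [0.0, [0, 0, 0], [0, 0, 0]],
    [0.0, [0, 0, 0], [0, 0, 0]],
    [0.0, [0, 0, 0], [0, 0, 0]],
  ],
)

```text
t: 11.65
tool_pos: [0.4526, 0.1858, 0.0445]
orientation: [3.141, 0.0, 2.014]
wrist_force: [-0.2, 0.2, -0.4]
width: 0.0457
grip_force: 0.0
```

Released. I'll rise straight up, then look while heading to the lid.

Request:
step_arm(
  targets=[
    [0.0, [0, 0, -0.03], [0, 0, 0]],
    [0.0, [0, 0, -0.08], [0, 0, 0]],
    [0.0, [0, 0, -0.13], [0, 0, 0]],
    [0.0, [0, 0, -0.15], [0, 0, 0]],
    [0.0, [0, 0, -0.15], [0, 0, 0]],
  ],
)

```text
t: 12.15
tool_pos: [0.454, 0.1861, 0.1977]
orientation: [3.134, 0.002, 2.014]
wrist_force: [0.2, -0.3, -1.3]
width: 0.0462
grip_force: 0.0
```

```bash
python3 -c "
from h import *
st(); go(.499,-.1437,.15,159.1)
c=camera('scene')
for l in('gun_mid','gun_grip'): print(l,[(round(o['p'],2),np.round(w(c,o['point']),3).tolist(),) for o in landmark_of('scene',l)])
"
```

```text
{'t': 12.15, 'joints': [0.2327, 0.3169, 1.6889, 0.0001, 1.1281, -0.2102], 'tool_pos': [0.454, 0.1861, 0.1977], 'orientation': [3.1341, 0.0015, 2.0136], 'wrist_force': [0.1685, -0.3134, -1.2893], 'width': 0.0462, 'grip_force': 0.0}
t 12.15 shift [-0.3172, -0.1011, 0.0474] turn [0.4, 0.2, -43.7]
gun_mid [(0.8, [0.48, 0.184, 0.035]), (0.63, [0.308, -0.404, 0.016])]
gun_grip [(0.62, [0.741, -0.31, 0.0]), (0.56, [0.455, 0.175, 0.031]), (0.56, [0.277, -0.396, 0.016])]
```

Request:
step_arm(
  targets=[
    [0.0, [-0.316, -0.1, 0.04], [0, 0, -44]],
    [0.0, [-0.316, -0.1, 0.04], [0, 0, -44]],
    [0.0, [-0.316, -0.1, 0.04], [0, 0, -44]],
    [0.0, [-0.316, -0.1, 0.04], [0, 0, -44]],
    [0.0, [-0.316, -0.1, 0.04], [0, 0, -44]],
    [0.0, [-0.316, -0.1, 0.04], [0, 0, -44]],
    [0.0, [-0.316, -0.1, 0.04], [0, 0, -44]],
    [0.0, [-0.316, -0.1, 0.04], [0, 0, -44]],
  ],
)

```text
t: 13.1
tool_pos: [0.4965, -0.1464, 0.1516]
orientation: [-3.141, -0.003, 2.778]
wrist_force: [0.5, -0.3, -0.3]
width: 0.0456
grip_force: 0.0
```

```bash
python3 - <<'E'
from h import *
st(); go(.499,-.1437,.06,159.1)
c=camera("top"); P=cloud(c); Z=P[...,2]; d=P[...,:2]-[.4822,.1714]; a=d@U; b=d@V
m=(abs(a)<.078)&(abs(b)<.093)&(Z>.03)&(c["frame"].max(-1)<75); print("gun in tray a",np.percentile(a[m],[1,99]),"b",np.percentile(b[m],[1,99]),"z",np.percentile(Z[m],[5,50,95]))
for l in('gun_mid','lid'): print(l,[(round(o['p'],2),np.round(w(c,o['point']),3).tolist(),) for o in landmark_of('top',l)])
E
```

```text
{'t': 13.1, 'joints': [-0.4345, 0.421, 1.6706, -0.0009, 1.0532, -1.6411], 'tool_pos': [0.4965, -0.1464, 0.1516], 'orientation': [-3.141, -0.0033, 2.7779], 'wrist_force': [0.5261, -0.3425, -0.2737], 'width': 0.0456, 'grip_force': 0.0}
t 13.1 shift [-0.0016, 0.0035, 0.0916] turn [-0.0, -0.2, 0.1]
gun in tray a [-0.05960528  0.03791887] b [-0.05912598  0.05190882] z [0.04327113 0.04948752 0.05391038]
gun_mid [(0.57, [0.303, -0.404, 0.012]), (0.56, [0.484, 0.185, 0.036])]
lid [(0.74, [0.495, -0.141, 0.001])]
```

Request:
step_arm(
  targets=[
    [0.0, [-0.0015, 0.0035, 0.05], [0, 0, 0]],
    [0.0, [-0.0015, 0.0035, 0.09], [0, 0, 0]],
    [0.0, [-0.0015, 0.0035, 0.115], [0, 0, 0]],
    [0.0, [-0.0015, 0.0035, 0.122], [0, 0, 0]],
    [0.0, [-0.0015, 0.0035, 0.122], [0, 0, 0]],
    [0.0, [-0.0015, 0.0035, 0.122], [0, 0, 0]],
  ],
)

```text
t: 13.85
tool_pos: [0.5008, -0.1395, 0.0333]
orientation: [3.142, 0.002, 2.782]
wrist_force: [-0.5, 0.0, -0.2]
width: 0.0464
grip_force: 0.0
```

Request:
step_arm(
  targets=[
    [0.0, [0, 0, 0.001], [0, 0, 0]],
    [0.0, [0, 0, 0.002], [0, 0, 0]],
    [0.0, [0, 0, 0.003], [0, 0, 0]],
    [0.0, [0, 0, 0.003], [0, 0, 0]],
  ],
)

```text
t: 14.25
tool_pos: [0.5, -0.14, 0.0294]
orientation: [3.142, 0.0, 2.781]
wrist_force: [-0.7, 0.4, -1.0]
width: 0.0461
grip_force: 0.0
```

Request:
step_arm(
  targets=[
    [0.0, [0, -0.0035, 0.003], [0, 0, 0]],
    [0.0, [0, -0.0035, 0.006], [0, 0, 0]],
    [0.0, [0, -0.0035, 0.006], [0, 0, 0]],
    [0.0, [0, -0.0035, 0.006], [0, 0, 0]],
  ],
)

```text
t: 14.65
tool_pos: [0.4988, -0.1438, 0.0251]
orientation: [-3.141, 0.001, 2.781]
wrist_force: [-6.6, 1.4, 22.7]
width: 0.0457
grip_force: 11.2
```

Fingertips touch the plate, so tip_extent is about 14 mm. I'll rise 3 mm and grip.

Request:
step_arm(
  targets=[
    [0.0, [0, 0, -0.003], [0, 0, 0]],
    [0.4, [0, 0, -0.004], [0, 0, 0]],
    [1, [0, 0, -0.004], [0, 0, 0]],
    [1, [0, 0, -0.004], [0, 0, 0]],
    [1, [0, 0, -0.004], [0, 0, 0]],
    [1, [0, 0, -0.004], [0, 0, 0]],
    [1, [0, 0, -0.004], [0, 0, 0]],
  ],
  grip_force=40,
)

```text
t: 15.35
tool_pos: [0.4985, -0.1431, 0.0268]
orientation: [3.141, -0.001, 2.782]
wrist_force: [0.4, -0.4, -2.1]
width: 0.0183
grip_force: 40.0
```

Request:
step_arm(
  targets=[
    [1, [0, 0, -0.02], [0, 0, 0]],
    [1, [0, 0, -0.06], [0, 0, 0]],
    [1, [0, 0, -0.1], [0, 0, 0]],
    [1, [0, 0, -0.14], [0, 0, 0]],
    [1, [0, 0, -0.15], [0, 0, 0]],
    [1, [0, 0, -0.15], [0, 0, 0]],
  ],
)

```text
t: 15.95
tool_pos: [0.4993, -0.1434, 0.1782]
orientation: [-3.142, 0.003, 2.782]
wrist_force: [-0.4, 0.4, -3.1]
width: 0.0179
grip_force: 40.0
```

```bash
python3 -c "
from h import *
st(); go(.4822,.1714,.18,175.65)
"
```

```text
{'t': 15.95, 'joints': [-0.4275, 0.39, 1.6364, 0.0001, 1.1122, -1.6383], 'tool_pos': [0.4993, -0.1434, 0.1782], 'orientation': [-3.1415, 0.003, 2.7815], 'wrist_force': [-0.3875, 0.4457, -3.136], 'width': 0.0179, 'grip_force': 39.9897}
t 15.95 shift [0.1269, 0.2886, -0.0022] turn [-0.0, 0.2, -16.3]
```

Request:
step_arm(
  targets=[
    [1, [0.02, 0.045, 0], [0, 0, -4]],
    [1, [0.036, 0.082, 0], [0, 0, -8]],
    [1, [0.055, 0.125, 0], [0, 0, -12]],
    [1, [0.072, 0.164, 0], [0, 0, -16.3]],
    [1, [0.09, 0.205, 0], [0, 0, -16.3]],
    [1, [0.108, 0.245, 0], [0, 0, -16.3]],
    [1, [0.12, 0.273, 0], [0, 0, -16.3]],
    [1, [0.127, 0.289, 0], [0, 0, -16.3]],
  ],
)

```text
t: 16.75
tool_pos: [0.4799, 0.1742, 0.1745]
orientation: [-3.141, -0.005, 3.068]
wrist_force: [0.2, -1.0, -1.3]
width: 0.0176
grip_force: 40.0
```

Request:
step_arm(
  targets=[
    [1, [0, 0, 0], [0, 0, 0]],
    [1, [0, 0, 0], [0, 0, 0]],
    [1, [0, 0, 0], [0, 0, 0]],
    [1, [0, 0, 0], [0, 0, 0]],
  ],
)

```text
t: 17.15
tool_pos: [0.4817, 0.1709, 0.1766]
orientation: [-3.141, -0.001, 3.064]
wrist_force: [-0.3, 0.6, -2.0]
width: 0.018
grip_force: 40.0
```

```bash
cat > lid.py <<'E'
from h import *
s=st(); z0=s["tool_pos"][2]-.0268+.011
for n in("scene","top"):
    c=camera(n);P=cloud(c);Z=P[...,2]; d=P[...,:2]-s["tool_pos"][:2]; a=d@U;b=d@V
    white=c["frame"].min(-1)>110
    m=(abs(Z-z0)<.006)&(abs(a)<.1)&(abs(b)<.12)&white
    print(n,m.sum(),"z",np.median(Z[m])-z0,"a",np.round(np.percentile(a[m],[.5,99.5])*1e3,1),"b",np.round(np.percentile(b[m],[.5,99.5])*1e3,1))
    r=cv2.minAreaRect((P[m][:,:2]*1000).astype(np.float32)); e=cv2.boxPoints(r); print(r[1],np.degrees(np.arctan2(*(e[1]-e[0])[::-1]))%90, "centre-tcp a,b", ((np.array(r[0])/1e3-s["tool_pos"][:2])@U), ((np.array(r[0])/1e3-s["tool_pos"][:2])@V))
    A=np.c_[P[m][:,:2],np.ones(m.sum())]; print("slope",np.linalg.lstsq(A,Z[m],rcond=None)[0][:2])
    print([(round(o['p'],2),np.round(w(c,o['point'])-s["tool_pos"],4).tolist()) for o in landmark_of(n,'lid')])
go(.4822,.1714,.12,175.65)
E
python3 lid.py
```

```text
{'t': 17.15, 'joints': [0.191, 0.3796, 1.658, -0.0001, 1.1049, -1.3026], 'tool_pos': [0.4817, 0.1709, 0.1766], 'orientation': [-3.1413, -0.0008, 3.0645], 'wrist_force': [-0.3051, 0.6351, -2.029], 'width': 0.018, 'grip_force': 39.9897}
scene 1960 z -0.0009482250558922878 a [-84.7  77.2] b [-96.  94.]
(163.28326416015625, 198.0754852294922) 85.429375 centre-tcp a,b -0.0034840849061505844 0.0003926810490612511
slope [-0.002179   -0.00027265]
[(0.7, [-0.0018, -0.0027, -0.0252])]
top 911 z 0.001017295746416319 a [-80.6  81. ] b [-93.9  94.9]
(162.47280883789062, 192.3264923095703) 85.45613 centre-tcp a,b 0.00020042814515854455 0.0011837645698286028
slope [ 0.00143295 -0.00096898]
[(0.56, [-0.0027, 0.0021, -0.0288])]
t 17.35 shift [-0.0004, 0.0, 0.0572] turn [0.0, 0.0, -0.0]
```

Request:
step_arm(
  targets=[
    [1, [-0.001, 0.0015, 0.03], [0, 0, 0]],
    [1, [-0.001, 0.0015, 0.055], [0, 0, 0]],
    [1, [-0.001, 0.0015, 0.072], [0, 0, 0]],
    [1, [-0.001, 0.0015, 0.08], [0, 0, 0]],
    [1, [-0.001, 0.0015, 0.084], [0, 0, 0]],
    [1, [-0.001, 0.0015, 0.086], [0, 0, 0]],
    [1, [-0.001, 0.0015, 0.086], [0, 0, 0]],
  ],
)

```text
t: 18.05
tool_pos: [0.4832, 0.1734, 0.0917]
orientation: [3.141, 0.001, 3.066]
wrist_force: [-0.8, 0.1, -2.3]
width: 0.0178
grip_force: 40.0
```

Request:
step_arm(
  targets=[
    [1, [0, 0, 0.001], [0, 0, 0]],
    [1, [0, 0, 0.002], [0, 0, 0]],
    [1, [0, 0, 0.003], [0, 0, 0]],
    [1, [0, 0, 0.003], [0, 0, 0]],
  ],
)

```text
t: 18.45
tool_pos: [0.4828, 0.1734, 0.0881]
orientation: [3.142, 0.0, 3.066]
wrist_force: [1.3, -0.9, -2.4]
width: 0.0178
grip_force: 40.0
```

Request:
step_arm(
  targets=[
    [1, [0, 0, 0.001], [0, 0, 0]],
    [1, [0, 0, 0.001], [0, 0, 0]],
    [0.5, [0, 0, 0.001], [0, 0, 0]],
    [0.2, [0, 0, 0.001], [0, 0, 0]],
    [0.2, [0, 0, 0.001], [0, 0, 0]],
    [0.2, [0, 0, 0.001], [0, 0, 0]],
    [0.2, [0, 0, 0.001], [0, 0, 0]],
  ],
)

```text
t: 19.15
tool_pos: [0.4829, 0.1734, 0.0872]
orientation: [3.141, 0.0, 3.066]
wrist_force: [-0.1, 0.8, -0.2]
width: 0.0365
grip_force: 0.0
```

Request:
step_arm(
  targets=[
    [0.2, [0, 0, -0.02], [0, 0, 0]],
    [0.2, [0, 0, -0.06], [0, 0, 0]],
    [0.2, [0, 0, -0.1], [0, 0, 0]],
    [0.2, [0, 0, -0.12], [0, 0, 0]],
    [0.2, [0, 0, -0.12], [0, 0, 0]],
  ],
)

```text
t: 19.65
tool_pos: [0.4844, 0.1738, 0.2104]
orientation: [3.14, 0.007, 3.066]
wrist_force: [0.6, -0.9, -0.8]
width: 0.0367
grip_force: 0.0
```

```bash
python3 - <<'E'
from h import *
st()
T=np.array([.4822,.1714])
for n in("scene","top"):
    c=camera(n);P=cloud(c);Z=P[...,2];d=P[...,:2]-T;a=d@U;b=d@V
    m=(abs(Z-.071)<.004)&(abs(a)<.085)&(abs(b)<.11)&(c["frame"].min(-1)>90)
    A=np.c_[P[m][:,:2],np.ones(m.sum())]; k=np.linalg.lstsq(A,Z[m],rcond=None)[0]
    r=cv2.minAreaRect((P[m][:,:2]*1000).astype(np.float32)); e=cv2.boxPoints(r)
    print(n,m.sum(),"z",np.median(Z[m]),"slope",k[:2],"yaw",np.degrees(np.arctan2(*(e[1]-e[0])[::-1]))%90,"a",np.percentile(a[m],[.5,99.5]),"b",np.percentile(b[m],[.5,99.5]))
    f=(abs(Z-.098)<.005)&(abs(b)<.12)&(a<-.07)&(a>-.12); print("panel",np.median(a[f]))
g=T-.098*U; print("front_top",g); g2=g-.05*U; go(g2[0],g2[1],.2,85.65)
E
```

```text
{'t': 19.65, 'joints': [0.1954, 0.3464, 1.6061, 0.0001, 1.1822, -1.3], 'tool_pos': [0.4844, 0.1738, 0.2104], 'orientation': [3.1397, 0.0066, 3.0661], 'wrist_force': [0.6393, -0.9384, -0.7637], 'width': 0.0367, 'grip_force': 0.0}
scene 2230 z 0.07003241241047076 slope [-0.00026375 -0.0009751 ] yaw 85.78476 a [-0.07918937  0.07954194] b [-0.09615022  0.09692652]
panel -0.09299260471890336
top 894 z 0.07137802150774897 slope [2.49463409e-05 3.32843007e-03] yaw 85.59209 a [-0.08173735  0.08331298] b [-0.09629984  0.09655893]
panel -0.09038890260516488
front_top [0.47476681 0.07368231]
t 19.75 shift [0.0003, -0.15, 0.0069] turn [0.0, 0.0, 90.0]
```

Lid is seated level and centred. Next: to the front of the drawer, with the narrow side of the gripper towards the chest and fingers shut.

Request:
step_arm(
  targets=[
    [1, [0, -0.05, 0], [0, 0, 8]],
    [1, [0, -0.1, 0], [0, 0, 16]],
    [1, [0, -0.15, 0], [0, 0, 25]],
    [1, [0, -0.15, 0], [0, 0, 90]],
    [1, [0, -0.15, 0], [0, 0, 90]],
    [1, [0, -0.15, 0], [0, 0, 90]],
    [1, [0, -0.15, 0], [0, 0, 90]],
    [1, [0, -0.15, 0], [0, 0, 90]],
  ],
)

```text
t: 20.55
tool_pos: [0.4706, 0.0238, 0.2053]
orientation: [-3.138, -0.002, 1.88]
wrist_force: [0.1, 0.9, 0.1]
width: 0.0005
grip_force: 0.0
```

```bash
python3 -c "
from h import *
st(); go(.4712,.0238,.085,85.65)
"
```

```text
{'t': 20.55, 'joints': [-0.1124, 0.2802, 1.7189, 0.0001, 1.146, -0.4219], 'tool_pos': [0.4706, 0.0238, 0.2053], 'orientation': [-3.1384, -0.0015, 1.8802], 'wrist_force': [0.1254, 0.8557, 0.148], 'width': 0.0005, 'grip_force': 0.0}
t 20.55 shift [-0.0004, 0.001, 0.1203] turn [-0.2, -0.1, 22.1]
```

Request:
step_arm(
  targets=[
    [1, [0, 0.001, 0.04], [0, 0, 20]],
    [1, [0, 0.001, 0.08], [0, 0, 20]],
    [1, [0, 0.001, 0.11], [0, 0, 20]],
    [1, [0, 0.001, 0.12], [0, 0, 20]],
    [1, [0, 0.001, 0.12], [0, 0, 20]],
    [1, [0, 0.001, 0.12], [0, 0, 20]],
  ],
)

```text
t: 21.15
tool_pos: [0.4729, 0.0241, 0.0877]
orientation: [3.141, -0.0, 1.539]
wrist_force: [0.1, 0.4, 0.3]
width: -0.0002
grip_force: 0.0
```

```bash
python3 -c "
from h import *
st(); go(.489,.265,.085,85.65)
"
```

```text
{'t': 21.15, 'joints': [-0.1112, 0.4417, 1.863, 0.0001, 0.8362, -0.0793], 'tool_pos': [0.4729, 0.0241, 0.0877], 'orientation': [3.141, -0.0, 1.5389], 'wrist_force': [0.0535, 0.3985, 0.2739], 'width': -0.0002, 'grip_force': 0.0}
t 21.15 shift [0.2413, 0.0084, 0.0027] turn [0.0, -0.0, 2.5]
```

Request:
step_arm(
  targets=[
    [1, [0.025, 0.001, 0.003], [0, 0, 2.5]],
    [1, [0.042, 0.0015, 0.003], [0, 0, 2.5]],
    [1, [0.057, 0.002, 0.003], [0, 0, 2.5]],
    [1, [0.072, 0.0025, 0.003], [0, 0, 2.5]],
    [1, [0.087, 0.003, 0.003], [0, 0, 2.5]],
    [1, [0.102, 0.0035, 0.003], [0, 0, 2.5]],
    [1, [0.117, 0.004, 0.003], [0, 0, 2.5]],
    [1, [0.132, 0.0045, 0.003], [0, 0, 2.5]],
  ],
)

```text
t: 21.95
tool_pos: [0.4826, 0.1566, 0.0856]
orientation: [3.138, -0.0, 1.494]
wrist_force: [1.8, -2.3, 1.2]
width: 0.0003
grip_force: 1.5
```

```bash
python3 -c "
from h import *
st(); go(.489,.265,.085,85.65)
c=camera('scene')
for l in('lid','front_top'): print(l,[(round(o['p'],2),np.round(w(c,o['point']),3).tolist(),) for o in landmark_of('scene',l)])
"
```

```text
{'t': 21.95, 'joints': [0.1629, 0.4924, 1.7753, -0.0006, 0.8704, 0.2398], 'tool_pos': [0.4826, 0.1566, 0.0856], 'orientation': [3.1381, -0.0004, 1.4942], 'wrist_force': [1.8251, -2.3328, 1.2341], 'width': 0.0003, 'grip_force': 1.546}
t 21.95 shift [0.1086, -0.0019, 0.0006] turn [0.2, -0.0, -0.0]
lid [(0.82, [0.484, 0.261, 0.06])]
front_top [(0.85, [0.483, 0.165, 0.099])]
```

Request:
step_arm(
  targets=[
    [1, [0.015, 0, 0], [0, 0, 0]],
    [1, [0.03, 0, 0], [0, 0, 0]],
    [1, [0.045, 0, 0], [0, 0, 0]],
    [1, [0.06, -0.001, 0], [0, 0, 0]],
    [1, [0.075, -0.001, 0], [0, 0, 0]],
    [1, [0.088, -0.001, 0], [0, 0, 0]],
    [1, [0.098, -0.002, 0], [0, 0, 0]],
    [1, [0.104, -0.002, 0], [0, 0, 0]],
  ],
)

```text
t: 22.9
tool_pos: [0.4871, 0.2609, 0.0841]
orientation: [-3.142, -0.0, 1.495]
wrist_force: [0.8, -3.5, 0.9]
width: 0.0007
grip_force: 1.4
```

Request:
step_arm(
  targets=[
    [1, [0.003, 0, 0], [0, 0, 0]],
    [1, [0.006, 0, 0], [0, 0, 0]],
    [1, [0.008, 0, 0], [0, 0, 0]],
    [1, [0.008, 0, 0], [0, 0, 0]],
  ],
)

```text
t: 23.3
tool_pos: [0.4877, 0.2679, 0.084]
orientation: [-3.141, -0.0, 1.494]
wrist_force: [-0.5, -1.0, 0.9]
width: 0.0005
grip_force: 0.1
```

Request:
step_arm(
  targets=[
    [1, [0.001, 0, 0], [0, 0, 0]],
    [1, [0.002, 0, 0], [0, 0, 0]],
    [1, [0.003, 0, 0], [0, 0, 0]],
    [1, [0.003, 0, 0], [0, 0, 0]],
  ],
)

```text
t: 23.7
tool_pos: [0.4877, 0.2688, 0.0841]
orientation: [-3.14, 0.003, 1.494]
wrist_force: [-1.1, -10.3, 3.8]
width: 0.0002
grip_force: 5.5
```

```bash
cat > dr.py <<'E'
from h import *
st()
for n in("scene","top"):
    c=camera(n);P=cloud(c);Z=P[...,2];d=P[...,:2]-[.4983,.3866];a=d@U;b=d@V
    p=(abs(Z-.098)<.005)&(abs(b)<.1)&(a<-.08)&(a>-.2)
    t=(abs(Z-.12)<.005)&(abs(b)<.11)&(a<-.08)&(a>-.2)
    f=(Z>.03)&(Z<.085)&(abs(b)<.1)&(a<-.08)&(a>-.13)
    print(n,"panel top px",p.sum(),np.percentile(a[p],[1,50,99]) if p.sum() else "","board front",np.percentile(a[t],[.5,1]),"facepx",f.sum(),np.median(a[f]) if f.sum() else "")
    print([(round(o['p'],2),np.round((w(c,o['point'])[:2]-[.4983,.3866])@U,4)) for o in landmark_of(n,'front_top')],[(round(o['p'],2),np.round(w(c,o['point']),4)) for l in('latch_pad','latch_hinge') for o in landmark_of(n,l)])
E
python3 dr.py
```

```text
{'t': 23.7, 'joints': [0.3674, 0.5696, 1.6305, -0.0029, 0.9441, 0.4459], 'tool_pos': [0.4877, 0.2688, 0.0841], 'orientation': [-3.1402, 0.0032, 1.494], 'wrist_force': [-1.1383, -10.27, 3.7683], 'width': 0.0002, 'grip_force': 5.4768}
scene panel top px 39 [-0.13280541 -0.11093875 -0.10705438] board front [-0.11116526 -0.11056629] facepx 228 -0.11020797145955874
[(0.71, np.float64(-0.1069))] [(0.62, array([0.4983, 0.4303, 0.2306])), (0.92, array([0.4971, 0.4085, 0.125 ]))]Traceback (most recent call last):
  File "dr.py", line 8, in <module>
    print(n,"panel top px",p.sum(),np.percentile(a[p],[1,50,99]) if p.sum() else "","board front",np.percentile(a[t],[.5,1]),"facepx",f.sum(),np.median(a[f]) if f.sum() else "")
                                                                                                  ~~~~~~~~~~~~~^^^^^^^^^^^^^
    return _quantile_unchecked(
        a, q, axis, out, overwrite_input, method, keepdims, weights)
    return _ureduce(a,
                    func=_quantile_ureduce_func,
    ...<5 lines>...
                    overwrite_input=overwrite_input,
                    method=method)
    r = func(a, **kwargs)
    result = _quantile(arr,
                       quantiles=q,
    ...<2 lines>...
                       out=out,
                       weights=wgt)
    slices_having_nans = np.isnan(arr[-1, ...])
                                  ~~~^^^^^^^^^
IndexError: index -1 is out of bounds for axis 0 with size 0
```

The drawer is flush, and 10 N resists further motion. I'll press once more, back off, rise, and measure the hasp.

Request:
step_arm(
  targets=[
    [1, [0.002, 0, 0], [0, 0, 0]],
    [1, [0.002, 0, 0], [0, 0, 0]],
    [1, [-0.02, 0, 0], [0, 0, 0]],
    [1, [-0.06, 0, 0], [0, 0, 0]],
    [1, [-0.06, 0, -0.05], [0, 0, 0]],
    [1, [-0.06, 0, -0.1], [0, 0, -8]],
    [1, [-0.06, 0, -0.15], [0, 0, -16]],
    [1, [-0.06, 0, -0.2], [0, 0, -24]],
  ],
)

```text
t: 24.75
tool_pos: [0.4832, 0.211, 0.2864]
orientation: [3.141, -0.001, 1.918]
wrist_force: [1.2, 0.4, -0.5]
width: 0.0005
grip_force: 0.0
```

```bash
python3 - <<'E'
from h import *
st(); C=np.array([.4983,.3866])
for n in("scene","top"):
    c=camera(n);P=cloud(c);Z=P[...,2];d=P[...,:2]-C;a=d@U;b=d@V
    cv2.imwrite(f"pics/h_{n}.png",cv2.resize(c["frame"][150:260,90:210,::-1] if n=="top" else c["frame"][90:240,300:460,::-1],None,fx=4,fy=4))
    f=(Z>.03)&(Z<.085)&(abs(b)<.1)&(a<-.08)&(a>-.13); t=(abs(Z-.12)<.005)&(abs(b)<.11)&(a<-.08)&(a>-.2)
    print(n,"face",f.sum(),np.median(a[f]),"board",t.sum(),np.percentile(a[t],1) if t.sum() else "")
    for k,m in(("hasp",(abs(b)<.03)&(abs(a)<.12)&(Z>.135)&(Z<.3)),("pot",(b<-.035)&(b>-.13)&(abs(a-.07)<.06)&(Z>.135)&(Z<.35))):
        print(k,m.sum(),[np.round(np.percentile(q[m],[1,50,99]),3).tolist() for q in(a,b,Z)])
    m=(abs(b)<.03)&(abs(a)<.12)&(Z>.14)&(Z<.3)
    for z in np.arange(.14,.3,.02):
        k=m&(abs(Z-z)<.01)
        if k.sum()>3: print(round(z,2),k.sum(),np.round([a[k].min(),np.median(a[k]),a[k].max(),b[k].min(),b[k].max()],3))
h=C+.075*U; go(h[0],h[1],.34,175.65)
E
```

```text
{'t': 24.75, 'joints': [0.2658, 0.3139, 1.4374, 0.0008, 1.3895, -0.0819], 'tool_pos': [0.4832, 0.211, 0.2864], 'orientation': [3.1408, -0.0007, 1.9184], 'wrist_force': [1.153, 0.4374, -0.4576], 'width': 0.0005, 'grip_force': 0.0}
scene face 415 -0.11022266833526553 board 560 -0.11109166080671375
hasp 499 [[-0.011, 0.028, 0.047], [-0.016, -0.005, 0.015], [0.138, 0.226, 0.275]]
pot 501 [[0.045, 0.065, 0.098], [-0.11, -0.091, -0.058], [0.136, 0.167, 0.217]]
0.14 25 [ 0.016  0.02   0.026 -0.015  0.017]
0.16 53 [ 0.02   0.022  0.031 -0.015  0.016]
0.18 55 [ 0.021  0.027  0.036 -0.014  0.015]
0.2 60 [ 0.027  0.031  0.038 -0.015  0.015]
0.22 56 [ 0.031  0.034  0.042 -0.017  0.016]
0.24 53 [ 0.035  0.038  0.046 -0.017  0.014]
0.26 113 [-0.011  0.032  0.049 -0.017  0.015]
0.28 71 [-0.013 -0.001  0.025 -0.016  0.015]
top face 25 -0.10777154846091219 board 225 -0.1084779101369761
hasp 182 [[0.003, 0.031, 0.051], [-0.014, 0.006, 0.014], [0.181, 0.269, 0.277]]
pot 146 [[0.062, 0.091, 0.1], [-0.109, -0.087, -0.057], [0.136, 0.176, 0.224]]
0.18 8 [0.027 0.029 0.03  0.006 0.014]
0.2 12 [0.029 0.033 0.035 0.007 0.014]
0.22 8 [0.034 0.035 0.039 0.01  0.014]
0.24 4 [0.038 0.041 0.043 0.013 0.014]
0.26 68 [ 0.019  0.041  0.051 -0.014  0.014]
0.28 81 [-0.001  0.021  0.045 -0.014  0.014]
t 24.85 shift [0.2286, 0.1019, -0.0471] turn [0.7, 0.5, -65.9]
```

View pics/h_scene.png

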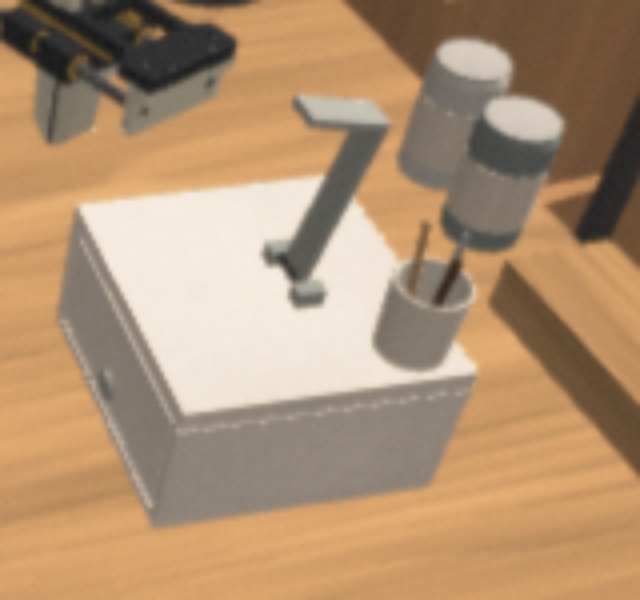

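The picture shows the drawer flush and the hasp standing with its nose forwards. The brushes in the pot stay below the gripper body's path. I'll go over the hasp and behind it.

Request:
step_arm(
  targets=[
    [1, [0.02, 0.01, -0.045], [0, 0, -8]],
    [1, [0.05, 0.02, -0.06], [0, 0, -16]],
    [1, [0.08, 0.035, -0.06], [0, 0, -25]],
    [1, [0.115, 0.05, -0.06], [0, 0, -33]],
    [1, [0.15, 0.067, -0.06], [0, 0, -42]],
    [1, [0.185, 0.083, -0.06], [0, 0, -50]],
    [1, [0.22, 0.1, -0.06], [0, 0, -58]],
    [1, [0.238, 0.106, -0.06], [0, 0, -66]],
  ],
)

```text
t: 25.65
tool_pos: [0.503, 0.4738, 0.3422]
orientation: [3.141, -0.002, 3.072]
wrist_force: [0.7, -1.2, -0.4]
width: 0.0
grip_force: 0.0
```

```bash
python3 -c "
from h import *
s=st(); C=np.array([.4983,.3866]); print((s['tool_pos'][:2]-C)@U,(s['tool_pos'][:2]-C)@V)
h=C+.085*U; go(h[0],h[1],.245,175.65)
"
```

```text
{'t': 25.65, 'joints': [0.6442, 0.6469, 0.7511, 0.0013, 1.7447, -0.8568], 'tool_pos': [0.503, 0.4738, 0.3422], 'orientation': [3.1414, -0.0017, 3.072], 'wrist_force': [0.7137, -1.2059, -0.365], 'width': 0.0, 'grip_force': 0.0}
0.08728961630459023 0.001956103917282283
t 25.65 shift [-0.0021, -0.0023, 0.0972] turn [0.0, -0.1, 0.4]
```

Request:
step_arm(
  targets=[
    [1, [-0.002, 0, 0.04], [0, 0, 0]],
    [1, [-0.002, 0, 0.075], [0, 0, 0]],
    [1, [-0.002, 0, 0.092], [0, 0, 0]],
    [1, [-0.002, 0, 0.095], [0, 0, 0]],
    [1, [-0.002, -0.015, 0.095], [0, 0, 0]],
    [1, [-0.002, -0.03, 0.095], [0, 0, 0]],
    [1, [-0.002, -0.04, 0.095], [0, 0, 0]],
    [1, [-0.002, -0.05, 0.095], [0, 0, 0]],
  ],
)

```text
t: 26.45
tool_pos: [0.502, 0.4206, 0.2503]
orientation: [3.14, 0.002, 3.065]
wrist_force: [0.5, 0.5, 0.7]
width: -0.0
grip_force: 0.7
```

```bash
cat > hs.py <<'E'
from h import *
s=st(); C=np.array([.4983,.3866]); print("tcp a,b",(s['tool_pos'][:2]-C)@U,(s['tool_pos'][:2]-C)@V)
for n in("scene","top"):
    c=camera(n)
    for l in("latch_pad",): print(n,l,[(round(o['p'],2),np.round([(w(c,o['point'])[:2]-C)@U,(w(c,o['point'])[:2]-C)@V,w(c,o['point'])[2]],3)) for o in landmark_of(n,l)])
E
python3 hs.py
```

```text
{'t': 26.45, 'joints': [0.5802, 0.5821, 1.1081, 0.0006, 1.449, -0.9136], 'tool_pos': [0.502, 0.4206, 0.2503], 'orientation': [3.1397, 0.0016, 3.0646], 'wrist_force': [0.5299, 0.4566, 0.6775], 'width': -0.0, 'grip_force': 0.6801}
tcp a,b 0.034178998726357705 -0.0010646554250649228
scene latch_pad [(0.66, array([0.019, 0.   , 0.233]))]
top latch_pad []
```

Request:
step_arm(
  targets=[
    [1, [0, -0.015, 0.001], [0, 0, 0]],
    [1, [0, -0.031, 0.005], [0, 0, 0]],
    [1, [0, -0.048, 0.013], [0, 0, 0]],
    [1, [0, -0.062, 0.024], [0, 0, 0]],
    [1, [0, -0.073, 0.034], [0, 0, 0]],
    [1, [0, -0.081, 0.044], [0, 0, 0]],
    [1, [0, -0.088, 0.055], [0, 0, 0]],
    [1, [0, -0.094, 0.068], [0, 0, 0]],
  ],
)

```text
t: 27.45
tool_pos: [0.4949, 0.3271, 0.1811]
orientation: [3.141, 0.001, 3.065]
wrist_force: [0.5, -0.9, 1.6]
width: 0.0003
grip_force: 0.5
```

```bash
python3 hs.py
```

```text
{'t': 27.45, 'joints': [0.4549, 0.5153, 1.4181, -0.0001, 1.2069, -1.0392], 'tool_pos': [0.4949, 0.3271, 0.1811], 'orientation': [3.141, 0.0011, 3.0649], 'wrist_force': [0.4726, -0.9127, 1.6256], 'width': 0.0003, 'grip_force': 0.4931}
tcp a,b -0.059622674180749825 -0.0010976183743151623
scene latch_pad [(0.89, array([-0.075,  0.005,  0.172])), (0.15, array([-0.677, -0.297,  0.003]))]
top latch_pad []
```

Request:
step_arm(
  targets=[
    [1, [0, -0.003, 0.01], [0, 0, 0]],
    [1, [0, -0.005, 0.02], [0, 0, 0]],
    [1, [0, -0.006, 0.028], [0, 0, 0]],
    [1, [0, -0.006, 0.033], [0, 0, 0]],
    [1, [0, -0.006, 0.036], [0, 0, 0]],
    [1, [0, -0.006, 0.036], [0, 0, 0]],
  ],
)

```text
t: 28.25
tool_pos: [0.4937, 0.3207, 0.1461]
orientation: [-3.141, -0.0, 3.065]
wrist_force: [-3.2, -3.2, 9.7]
width: 0.0007
grip_force: 4.9
```

```bash
python3 hs.py
```

```text
{'t': 28.25, 'joints': [0.4461, 0.5432, 1.4746, -0.0004, 1.1242, -1.0479], 'tool_pos': [0.4937, 0.3207, 0.1461], 'orientation': [-3.1411, -0.0002, 3.065], 'wrist_force': [-3.1656, -3.2333, 9.7156], 'width': 0.0007, 'grip_force': 4.913}
tcp a,b -0.06607225777956348 -0.00038835614094820246
scene latch_pad [(0.87, array([-0.084,  0.   ,  0.134]))]
top latch_pad []
```

Nearly flat. I'll press a little more until it stops, then retract upwards.

Request:
step_arm(
  targets=[
    [1, [0, 0, 0.002], [0, 0, 0]],
    [1, [0, 0, 0.003], [0, 0, 0]],
    [1, [0, 0, 0.003], [0, 0, 0]],
    [1, [0, 0, 0.003], [0, 0, 0]],
  ],
)

```text
t: 28.85
tool_pos: [0.4938, 0.3207, 0.1459]
orientation: [3.141, 0.002, 3.065]
wrist_force: [-9.2, -5.9, 26.6]
width: 0.0005
grip_force: 13.1
```

Request:
step_arm(
  targets=[
    [1, [0, 0, -0.02], [0, 0, 0]],
    [1, [0, 0, -0.06], [0, 0, 0]],
    [1, [0, 0, -0.11], [0, 0, 0]],
    [1, [0, -0.04, -0.13], [0, 0, 0]],
    [1, [0, -0.08, -0.13], [0, 0, 0]],
    [1, [0, -0.12, -0.13], [0, 0, 0]],
    [1, [0, -0.16, -0.13], [0, 0, 0]],
    [1, [0, -0.16, -0.13], [0, 0, 0]],
  ],
)

```text
t: 29.65
tool_pos: [0.4814, 0.1578, 0.2722]
orientation: [-3.14, -0.0, 3.061]
wrist_force: [-0.7, 0.0, 0.4]
width: 0.0002
grip_force: 0.0
```

```bash
python3 - <<'E'
from h import *
st(); C=np.array([.4983,.3866])
for n in("scene","top"):
    c=camera(n);P=cloud(c);Z=P[...,2];d=P[...,:2]-C;a=d@U;b=d@V
    m=(abs(b)<.012)&(a>-.105)&(a<0)&(Z>.126)&(Z<.16)
    if m.sum()>5: print(n,m.sum(),"slope",np.polyfit(a[m],Z[m],1))
    f=(Z>.03)&(Z<.085)&(abs(b)<.1)&(abs(b)>.025)&(a<-.08)&(a>-.13); t=(abs(Z-.12)<.005)&(abs(b)<.11)&(a<-.08)&(a>-.2)
    print("face",f.sum(),np.median(a[f]) if f.sum() else "","board",np.percentile(a[t],1) if t.sum() else "")
    for l in("latch_pad","brush_pot","bowl","cone","jar"): print(n,l,[(round(o['p'],2),np.round(w(c,o['point']),3).tolist()) for o in landmark_of(n,l)][:1])
    if n=="scene": cv2.imwrite("pics/end.png",cv2.resize(c["frame"][:,:,::-1],(800,600)))
E
```

```text
{'t': 29.65, 'joints': [0.1661, 0.2848, 1.5177, -0.0013, 1.3397, -1.3236], 'tool_pos': [0.4814, 0.1578, 0.2722], 'orientation': [-3.1402, -0.0003, 3.0608], 'wrist_force': [-0.7079, 0.0026, 0.4107], 'width': 0.0002, 'grip_force': 0.0}
scene 196 slope [0.00135346 0.13077167]
face 298 -0.11021452829739942 board -0.11990029504570117
scene latch_pad [(0.76, [0.491, 0.303, 0.135])]
scene brush_pot [(0.78, [0.587, 0.458, 0.119])]
scene bowl [(0.87, [0.767, -0.057, 0.0])]
scene cone []
scene jar [(0.66, [0.74, -0.31, 0.003])]
top 98 slope [8.00421631e-05 1.33118560e-01]
face 82 -0.1078207917533566 board -0.11150664654837456
top latch_pad [(0.58, [0.49, 0.304, 0.135])]
top brush_pot [(0.87, [0.585, 0.454, 0.122])]
top bowl [(0.87, [0.772, -0.055, 0.001])]
top cone [(0.59, [0.769, -0.17, 0.002])]
top jar [(0.77, [0.742, -0.308, 0.003])]
```

View pics/end.png

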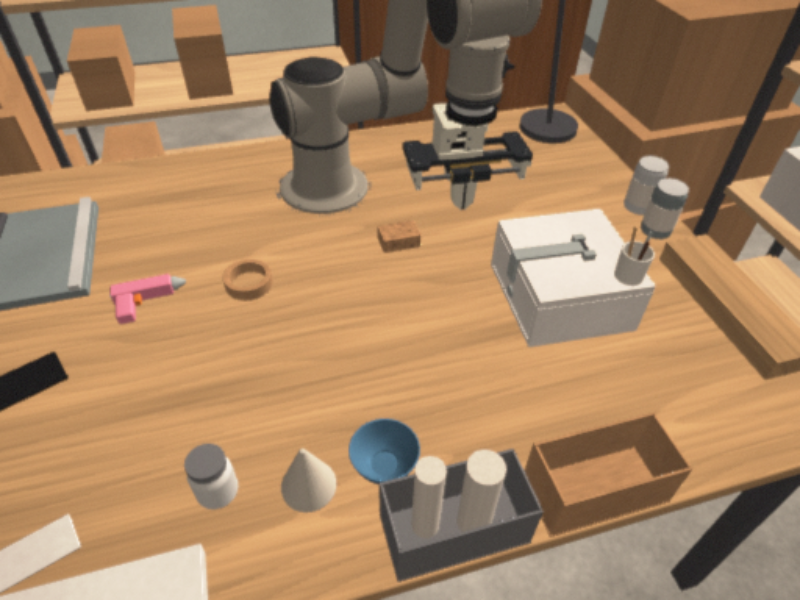

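The hasp lies flat (slope about 0), the drawer is flush, and the bystanders haven't moved. Handing in.

```bash
python3 -c "
from h import *
print(hand_in())"
```

```text
the job is handed in; nothing more can be done
None
```

The glue gun lies in the tray with the lid seated over it, the drawer is home and the hasp is down flat; I handed the job in at about 30 s, and no verdict came back.

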